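Load the carrying caddy and hold it up level

TASK

Put the small black relay into the caddy's round pocket and the flat terminal block into its square pocket. Then lift the loaded caddy by its wooden bar until its underside is 10 cm or more above the mat, and finish while still holding it there, steady and level, touching neither part and with both still in their pockets. Do not tip the caddy, and leave the other things on the bench where they are.

Things in the scene. Friction and masses are not known exactly. Their poses are not given: they have to be found in the camera images.
- caddy: Loose carrying caddy, 0.4 kg: plywood base 124 (x) x 276 (y) x 5 mm with two open pockets of thin sheet metal and, between them, a raised bar. Origin: centre of the underside; x across the caddy (along the bar), y along its length, toward the square pocket, z up. Pocket rims are 37 mm above the underside.
- bar_mid (a point): Middle of the caddy's wooden bar, 100 mm above the underside and over the caddy's centre. The bar runs along the caddy's x, is 126 mm long, 18 mm wide (caddy y) and 22 mm high, flat-sided, carried by a 10 mm post 52 mm to each side of its middle; free space all round it between the posts. Axes as the caddy's.
- round_pocket (a point): Centre of the inner floor of the caddy's round pocket, 8 mm above the caddy's underside; inner diameter 108 mm, 29 mm deep, wall 3 mm; 79 mm from the bar toward the caddy's -y. Axes as the caddy's.
- square_pocket (a point): Centre of the inner floor of the caddy's nearly square pocket, 8 mm above the caddy's underside; inner size 110 (x) x 100 (y) mm, 29 mm deep, wall 3 mm; 81 mm from the bar toward the caddy's +y. Axes as the caddy's.
- relay_center (a point): Centre of the body of the small black relay, a block 16 (x) x 20 (y) x 19 mm high standing on the mat with thin pins on top (24 mm high in all); this point lies 9.5 mm above its underside. 22 g; grasp any side.
- terminal_center (a point): Centre of the pale terminal block, a flat plastic piece lying on its side: 36 (x) x 44 (y) x 8 mm thick; this point lies 4 mm above its underside. 16 g; z up. Can be grasped across x or across y.
- relay: The same relay; origin at the centre of its underside.
- terminal: The same terminal block; origin at the centre of its underside.
- pushbutton: Bystander: panel push-button lying down, 58 x 30 x 35 mm, origin under its centre.
- spool: Bystander: reel of solder, 54 mm diameter, 55 mm high, origin under its centre.
- tape_measure: Bystander: pocket tape measure lying flat, 62 x 71 x 33 mm, origin under its centre.
- screwdriver: Bystander: blue screwdriver lying down, 210 mm long (along its y), 30 mm thick, origin under its middle.
- cutters: Bystander: side cutters lying flat, 58 x 127 (y) x 15 mm, origin under the middle.
- caddy_bar: The caddy's wooden bar, fixed to it; origin at its middle, the same point as bar_mid.

How it is judged:
On the way:
1. the relay lies in the round pocket and the terminal block in the square pocket, both let go, with the caddy still standing upright on the mat (horizontal distance between relay_center and round_pocket below 0.053 m and z of relay_center in the frame of round_pocket between -0.005 and 0.03 m and x of terminal_center in the frame of square_pocket between -0.055 and 0.055 m and y of terminal_center in the frame of square_pocket between -0.05 and 0.05 m and z of terminal_center in the frame of square_pocket between -0.005 and 0.03 m and contact force between each of relay, terminal and the fingers below 0.1 N and height (world z) of caddy below 0.015 m and angle between caddy's own z axis and vertical below 0.05 rad), for 0.2 s.
At the end, for the whole second after the job is handed in: The fingers grip the bar (over 2 N); the caddy's underside is over 100 mm above the mat, level within 0.1 rad, slower than 20 mm/s and 0.1 rad/s, touching no bystander; the relay is in the round pocket, the terminal block in the square one, neither touched by the fingers (horizontal distance between relay_center and round_pocket below 0.053 m and z of relay_center in the frame of round_pocket between -0.005 and 0.03 m and x of terminal_center in the frame of square_pocket between -0.055 and 0.055 m and y of terminal_center in the frame of square_pocket between -0.05 and 0.05 m and z of terminal_center in the frame of square_pocket between -0.005 and 0.03 m and contact force between each of relay, terminal and the fingers below 0.1 N and height (world z) of caddy above 0.1 m and angle between caddy's own z axis and vertical below 0.1 rad and linear speed of caddy below 0.02 m/s and angular speed of caddy below 0.1 rad/s and contact force between the fingers and caddy_bar above 2 N and contact force between caddy and pushbutton below 0.1 N and contact force between caddy and spool below 0.1 N and contact force between caddy and tape_measure below 0.1 N and contact force between caddy and screwdriver below 0.1 N and contact force between caddy and cutters below 0.1 N); the arm keeps its last pose, push and grip.
It fails at once if the caddy is tipped more than 0.35 rad (20 degrees) (angle between caddy's own z axis and vertical above 0.35 rad).
It fails at once if a bystander is moved more than 30 mm (distance of any of pushbutton, spool, tape_measure, screwdriver, cutters from where it was at the start of the episode above 0.03 m).
It also fails if it takes over 72 s, if anything falls off the work surface, if the arm or the gripper's body presses on something with over 40 N, if the wrist force passes 120 N, or if a joint passes its speed limit or range.

ROBOT

A 7-joint arm with a two-finger parallel gripper is mounted at the origin on a cart in front of the work surface, level with it; the furniture and walls round the work are solid. World frame = base frame: x ahead of the robot, y to its left, z up, the work surface at z = 0. Lengths are in m, angles in rad, forces in N, time in s.
With the tool pointing down it reaches from about 0.4 to 0.85 m from the base axis. Payload 10.4 kg.
Tool frame: the origin (TCP) lies at the centre of the arm's flange, where the gripper is bolted on; the fingertips stand 173 mm ahead of it and the grasp point (between the pads) lies r.tcp_to_grasp ahead of it (r.tcp_to_grasp is the distance from the TCP to the grasp point, in m); z points along the fingers, y is the line along which they close (so a half turn about z gives the same grasp; the last joint's range is limited). The gripper opens to 85 mm and grips with 20 to 120 N. Pads are 22 mm wide; open, the fingers measure 114 mm over their backs; the gripper's body (76 mm by 85 mm) begins 54 mm behind the grasp point. The pads swing forward as they close: fully open they stand 13 mm farther back than shut.
Start: joints at [-1.247, 0.332, -0.065, 1.46, 0.022, 1.35, -0.088], TCP at [0.212, 0.588, 0.405] pointing down, gripper open.
Joint ranges: [-2.6, 2.6], [-0.5, 2.12], [-1.47, 1.34], [0.16, 2.42], [-1.27, 4.41], [0.06, 2.06], [-2.6, 2.6]. Speed limits (rad/s): [2.22, 2.22, 2.79, 2.79, 3.14, 3.14, 3.14].

INTERFACE

Orientations are given as a unit quaternion [w, x, y, z].
In Python, from bench import r, viewer gives the robot as it stands.
- The arm moves only by the tool play_rows, never from a script. Its argument "motion" is a list of rows, each a list of 5 numbers: the closure, from 0 (fully open) to 1 (shut), then the shift along the tool's x, y, z in cm, then the turn about the tool's z in degrees. In form: [[hand, x, y, z, spin], ...]. A call has 1 to 8 rows; each row shifts and turns the commanded pose from where the row before left it, along the tool's axes as they then stand; what a row does not reach is not made up. A row lasts 1/10 s, in which the tool goes at most 50 mm and 8.59 degrees, less where a joint would pass 70% of its speed; a pose out of reach is approached as far as the arm can. A call is refused whole if a number of a shift passes 5 or a number of a turn 8.59, either way. A call with a gripper value outside its range is refused whole. The fingers move at their own pace and stop on an object; the grip force is fixed at half the most. Time passes only in rows, so rows that do not move let the fingers close. It gives the time, the measured TCP pose, the force, the opening and the grip force at its end, in the units of the state.
- r.sense(): the state, without advancing time (a new reading comes with each control period).
- viewer.snapshot(name): name is "scene" or "top" or "wrist"; returns a dict with "image" (384x512x3 uint8, red, green, blue), "range_z" (384x512 float32, m along the optical axis (not along the pixel's ray), 0 where there is no reading), "intrinsics" (3x3 intrinsics, pixels), "extrinsics" (4x4, takes a point from camera to world coordinates). Camera axes: x right, y down, z forward; pixel columns grow to the right and rows downward; lengths in m; the calibration is good to about 2 mm. A picture is of the moment at which its call begins.
- r.finish_job(): hands the job in; it is judged then, once.
The state is a dict: "time_s": time; "joints": joint angles; "qvel": joint speeds; "tau": joint torques, N m; "position": TCP position; "eef_rot": TCP orientation; "ft_force": force on the tool from outside, world axes, zero at the start; "wrist_torque": the same for the moment, N m; "width": finger opening in m; "finger_force": force on a finger pad.
Only numpy, scipy, OpenCV 4.12 (cv2) and the standard library are available. Lean on these libraries where they do the work, as an engineer would, in place of code of your own. Each camera call takes 0.05 s, during which the arm holds its last target. There are 200 camera calls.

## Working session

There is one attempt and no reset: what is moved stays moved. The work goes in short steps, Python scripts to look and compute and a tool call to move; the robot and the scene stay as the last step left them, time stands still between calls to the robot, and variables do not carry over. Pictures are saved under pics/ and viewed, at most 10 in all, crops included, and the job is handed in when it is done.

Besides the shell and the picture viewer there is one more tool, called after "Emit:" as a command line: name --pt "numbers of a row" for each row, then --argument value for the rest. play_rows: Moves the arm, as the interface text tells. Its arguments: {"type":"object","properties":{"motion":{"type":"array"}},"required":["motion"]}

```bash
mkdir -p pics; ls; cat > h.py <<'E'
import numpy as np, cv2
from bench import r, viewer
def snap(n, f):
    s=viewer.snapshot(n); cv2.imwrite('pics/'+f, s['image'][:,:,::-1]); np.savez('pics/'+f+'.npz',**s); return s
def cloud(s):
    z=s['range_z']; K=s['intrinsics']; v,u=np.indices(z.shape)
    p=np.stack([(u-K[0,2])/K[0,0]*z,(v-K[1,2])/K[1,1]*z,z],-1)
    return p@s['extrinsics'][:3,:3].T+s['extrinsics'][:3,3]
E
python3 - <<'E'
from h import *
st=r.sense(); print(st, r.tcp_to_grasp)
a=snap('top','t1.png'); b=snap('scene','s1.png')
print(a['extrinsics'],b['extrinsics'])
E
```

```text
pics
{'time_s': 0.0, 'joints': array([-1.24660111,  0.33286821, -0.06470388,  1.4609916 ,  0.02159717,
        1.34989815, -0.08851184]), 'qvel': array([-1.12683449e-03,  3.15060523e-04,  4.40219569e-04, -7.69714939e-05,
       -3.78026572e-04, -8.49925476e-04,  1.63078839e-04]), 'tau': array([ 6.85397117e-04, -6.25456309e+01,  4.92303923e-02, -3.91597402e+01,
        1.61922601e-02,  1.01489489e-02,  6.10409029e-05]), 'position': array([0.21237226, 0.58765954, 0.40389404]), 'eef_rot': array([-9.40379542e-05,  1.72523422e-01,  9.85005141e-01, -7.28882337e-04]), 'ft_force': array([-0.95762184, -0.55816889, -0.90700782]), 'wrist_torque': array([-0.00886432, -0.02733855,  0.00937481]), 'finger_force': 0.0, 'width': 0.08545540631830835} 0.1547
[[-0.01914269 -0.98433357  0.17527403  0.42905815]
 [-0.99973303  0.02111342  0.00938571  0.00566767]
 [-0.0129393  -0.17504757 -0.98447495  1.2017332 ]
 [ 0.          0.          0.          1.        ]] [[ 0.78691658 -0.26182329  0.55875832 -0.02464488]
 [-0.61683094 -0.30913346  0.72384811 -0.82352478]
 [-0.0167894  -0.91426751 -0.40476295  0.55972955]
 [ 0.          0.          0.          1.        ]]
```

View pics/t1.png

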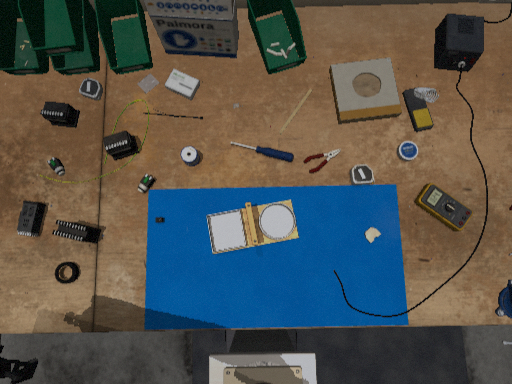

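View pics/s1.png

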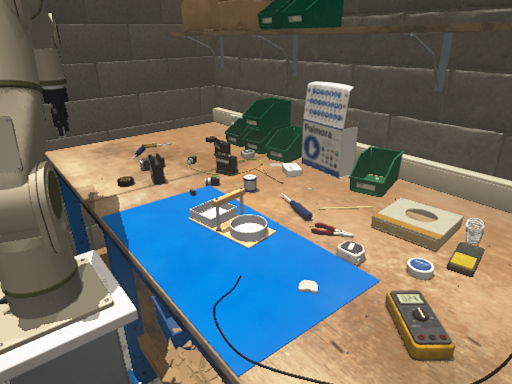

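The top view shows the relay at pixel (160,220), the terminal at (373,235), and the caddy at (253,226) with its square pocket on the left (+y) and round one on the right. The scene view agrees.

```bash
python3 - <<'E'
from h import *
s=np.load('pics/t1.png.npz'); P=cloud(s); im=s['image']; hsv=cv2.cvtColor(im,cv2.COLOR_RGB2HSV)
mat=P[260:300,180:320].reshape(-1,3); print('mat z',np.median(mat[:,2]))
notblue=~((hsv[...,0]>95)&(hsv[...,0]<125)&(hsv[...,1]>120))
def rep(n,u0,u1,v0,v1,m):
    q=np.zeros(m.shape,bool); q[v0:v1,u0:u1]=m[v0:v1,u0:u1]
    pts=P[q]; rc=cv2.minAreaRect(np.ascontiguousarray(pts[:,:2]*1000,np.float32))
    print(n,len(pts),np.median(pts,0).round(4),'z',pts[:,2].min().round(3),pts[:,2].max().round(3),'rect',rc)
    return pts
dark=hsv[...,2]<70
rep('relay',150,172,212,230,dark)
rep('term',358,388,222,248,notblue)
rep('caddy',200,305,193,258,notblue&(P[...,2]<.07))
b=rep('bar',235,275,193,258,P[...,2]>.085)
rep('rim L',200,245,193,258,notblue&(P[...,2]>.028)&(P[...,2]<.045))
rep('rim R',260,305,193,258,notblue&(P[...,2]>.028)&(P[...,2]<.045))
for n,u,v in [('driver',262,152),('cutters',322,158),('tape',362,174),('spool',190,155),('pb',147,183)]: print(n,P[v,u].round(3))
R=cv2.Rodrigues  # tool axes
from scipy.spatial.transform import Rotation
q=r.sense()['eef_rot']; print(Rotation.from_quat(np.r_[q[1:],q[0]]).as_matrix().round(3))
E
```

```text
mat z -0.0009117043570716632
relay 33 [0.5564 0.3115 0.017 ] z -0.003 0.022 rect ((557.732177734375, 313.240234375), (18.957500457763672, 15.175155639648438), 85.11865234375)
term 162 [ 0.4975 -0.3515  0.0073] z -0.004 1.202 rect ((455.3201904296875, -189.27780151367188), (45.131591796875, 390.815673828125), 14.259765625)
caddy 3241 [0.5291 0.02   0.0066] z -0.007 0.042 rect ((538.889404296875, 21.414596557617188), (142.9185028076172, 277.5641784667969), 9.420103073120117)
bar 279 [0.5243 0.0216 0.1096] z 0.097 1.202 rect ((509.41595458984375, 18.57857894897461), (162.77293395996094, 17.873868942260742), 9.515357971191406)
rim L 149 [0.5247 0.1095 0.0355] z 0.028 0.042 rect ((515.3748168945312, 101.80900573730469), (116.33196258544922, 106.154541015625), 9.369830131530762)
rim R 124 [ 0.5482 -0.0645  0.0348] z 0.029 0.042 rect ((541.71923828125, -58.41554260253906), (108.0412368774414, 111.44143676757812), 88.72386932373047)
driver [ 0.767 -0.016  0.02 ]
cutters [ 0.748 -0.212 -0.001]
tape [ 0.685 -0.33   0.027]
spool [0.752 0.211 0.054]
pb [0.671 0.351 0.026]
[[-0.94   0.34  -0.   ]
 [ 0.34   0.94  -0.001]
 [-0.    -0.001 -1.   ]]
```

Emit:
play_rows --pt "0 -4.6 -1.6 0 0" --pt "0 -4.6 -1.6 0 0" --pt "0 -4.6 -1.6 0 0" --pt "0 -4.6 -1.6 0 0" --pt "0 -4.6 -1.6 0 0" --pt "0 -4.6 -1.6 0 0" --pt "0 -4.6 -1.6 0 0" --pt "0 -4.6 -1.6 0 0"

```text
time_s: 0.9
position: [0.5162, 0.3408, 0.4045]
eef_rot: [-0.0, 0.172, 0.985, -0.0]
ft_force: [0.9, 1.2, 0.8]
width: 0.0856
finger_force: 0.0
```

Emit:
play_rows --pt "0 -4 -1.4 0 0" --pt "0 0 0 3 -7" --pt "0 0 0 4 -7" --pt "0 0 0 3 -6" --pt "0 0 0 0 0" --pt "0 0 0 0 0"

```text
time_s: 1.5
position: [0.548, 0.3156, 0.3052]
eef_rot: [-0.0, 0.0, 1.0, -0.0]
ft_force: [0.8, 0.0, 1.0]
width: 0.0854
finger_force: 0.0
```

```bash
cat >> h.py <<'E'
from scipy.spatial.transform import Rotation
def tool():
    st=r.sense(); q=st['eef_rot']; return st['position'],Rotation.from_quat(np.r_[q[1:],q[0]]).as_matrix(),st
def go(x,y,yaw,z=None):
    p,R,st=tool(); t=np.array([x,y,p[2] if z is None else z]); cur=np.degrees(np.arctan2(R[1,1],R[0,1]))
    print('pos',p.round(4),'yaw',cur.round(1),'shift cm',(R.T@(t-p)*100).round(2),'spin',round(-((yaw-cur+90)%180-90),1),'t',st['time_s'],'w',st['width'])
E
python3 - <<'E'
from h import *
go(.557,.312,90)
snap('wrist','w1.png')
E
```

```text
pos [0.548  0.3156 0.3052] yaw 89.9 shift cm [-0.9  -0.36 -0.  ] spin -0.1 t 1.5 w 0.08539897341971481
```

View pics/w1.png

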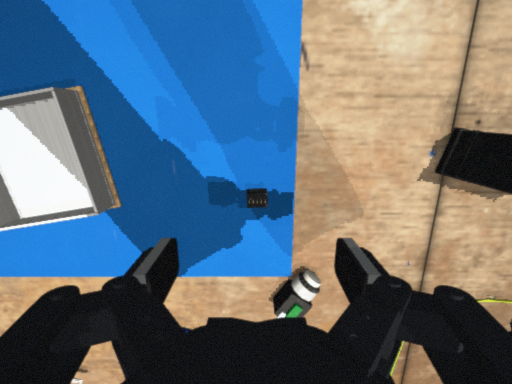

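The wrist view shows the relay at (257,198), nearly aligned with the image axes. The push-button at (297,295) is well clear of it.

```bash
python3 - <<'E'
from h import *
s=np.load('pics/w1.png.npz'); P=cloud(s)
q=np.zeros(P.shape[:2],bool); q[180:215,240:275]=P[180:215,240:275,2]>.012
p=P[q]; rc=cv2.minAreaRect(np.ascontiguousarray(p[:,:2]*1000,np.float32)); print(rc,p[:,2].max(),len(p))
x,y=np.array(rc[0])/1000
go(x,y,90,.1547+.009)
E
```

```text
((521.012451171875, 316.2005615234375), (20.389545440673828, 89.6218032836914), 89.99620819091797) 0.274411852556093 344
pos [0.5483 0.3158 0.3064] yaw 90.0 shift cm [ 2.75  0.02 14.27] spin -0.0 t 1.55 w 0.08549526036673284
```

```bash
python3 - <<'E'
from h import *
s=np.load('pics/w1.png.npz'); P=cloud(s)
q=np.zeros(P.shape[:2],bool); w=P[180:215,240:275,2]; q[180:215,240:275]=(w>.012)&(w<.035)
p=P[q]; rc=cv2.minAreaRect(np.ascontiguousarray(p[:,:2]*1000,np.float32)); print(rc,p[:,2].max(),len(p),np.median(p,0))
x,y=np.array(rc[0])/1000
go(x,y,90,.1547+.009)
E
```

```text
((557.62744140625, 316.1981201171875), (20.389545440673828, 16.39187240600586), 89.99620819091797) 0.024640864846631666 343 [0.55637944 0.31618343 0.01897497]
pos [0.5483 0.3158 0.3064] yaw 90.0 shift cm [-0.91  0.02 14.28] spin -0.0 t 1.55 w 0.08549526036673284
```

Emit:
play_rows --pt "0 -0.9 0 4 0" --pt "0 0 0 4 0" --pt "0 0 0 3 0" --pt "0.4 0 0 1.4 0" --pt "0.4 0 0 0.5 0" --pt "1 0 0 0 0" --pt "1 0 0 0 0" --pt "1 0 0 0 0"

```text
time_s: 2.35
position: [0.5577, 0.3161, 0.1781]
eef_rot: [0.001, -0.001, 1.0, 0.001]
ft_force: [-0.4, -1.1, 3.5]
width: 0.0193
finger_force: 58.8
```

Emit:
play_rows --pt "1 0 0 0 0" --pt "1 0 0 0 0" --pt "1 0 0 0 0"

```text
time_s: 2.65
position: [0.5577, 0.3161, 0.178]
eef_rot: [0.001, -0.001, 1.0, 0.001]
ft_force: [-0.9, -0.6, 6.8]
width: 0.0194
finger_force: 59.2
```

Emit:
play_rows --pt "1 0 0 -3 0" --pt "1 0 0 -5 0" --pt "1 0 0 -5 0" --pt "1 0 -1 -3 0" --pt "1 0.2 -4 0 0" --pt "1 0.2 -4.6 0 0" --pt "1 0.2 -4.6 0 0" --pt "1 0.2 -4.6 0 0"

```text
time_s: 3.45
position: [0.549, 0.1258, 0.337]
eef_rot: [0.001, -0.001, 1.0, 0.0]
ft_force: [0.3, -1.4, 0.4]
width: 0.0195
finger_force: 58.7
```

Emit:
play_rows --pt "1 0.2 -4.6 0 0" --pt "1 0.2 -4.6 0 0" --pt "1 0.2 -4.4 0 0" --pt "1 0.2 -3 0 0" --pt "1 0 -2 0 0" --pt "1 0 0 0 0" --pt "1 0 0 0 0"

```text
time_s: 4.15
position: [0.5418, -0.0583, 0.3365]
eef_rot: [0.001, -0.001, 1.0, 0.0]
ft_force: [-0.6, 0.2, -0.0]
width: 0.0193
finger_force: 58.7
```

```bash
python3 - <<'E'
from h import *
go(.542,-.0585,90)
s=snap('wrist','w2.png'); P=cloud(s)
m=(P[...,2]>.03)&(P[...,2]<.042)&(P[...,0]<.62)&(P[...,1]<0)&(P[...,1]>-.2)
p=P[m]; print(len(p))
if len(p)>50: print(cv2.minAreaRect(np.ascontiguousarray(p[:,:2]*1000,np.float32)))
E
```

```text
pos [ 0.5418 -0.0583  0.3365] yaw 90.1 shift cm [-0.02 -0.02  0.  ] spin 0.1 t 4.15 w 0.019296208667802954
979
((538.8170166015625, -55.326622009277344), (111.30677032470703, 102.33479309082031), 88.1042709350586)
```

View pics/w2.png

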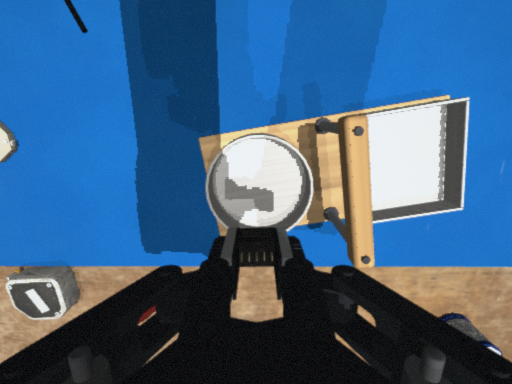

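The relay is held, and the round pocket at (260,185) lies under the tool within a few mm. Now lowering and releasing with a partial opening.

Emit:
play_rows --pt "1 0 0 4 0" --pt "1 0 0 4 0" --pt "1 0 0 4 0" --pt "1 0 0 2 0" --pt "1 0 0 0.7 0" --pt "1 0 0 0 0" --pt "0.6 0 0 0 0" --pt "0.6 0 0 0 0"

```text
time_s: 5.0
position: [0.5424, -0.0582, 0.1902]
eef_rot: [0.001, -0.001, 1.0, 0.0]
ft_force: [1.0, 0.4, 0.6]
width: 0.0342
finger_force: 0.0
```

Emit:
play_rows --pt "0.6 0 0 0 0" --pt "0.6 0 0 -2 0" --pt "0.6 0 0 -4 0" --pt "0.6 0 0 -5 0" --pt "0.6 0 0 -3 0"

```text
time_s: 5.5
position: [0.5421, -0.0588, 0.333]
eef_rot: [0.002, -0.001, 1.0, 0.0]
ft_force: [0.5, -0.3, 0.5]
width: 0.0337
finger_force: 0.0
```

Emit:
play_rows --pt "0 0.4 -4 0 0" --pt "0 0.4 -4.5 0 0" --pt "0 0.4 -4.5 0 0" --pt "0 0.4 -4.5 0 0" --pt "0 0.4 -4.5 0 0" --pt "0 0.4 -4.2 0 0" --pt "0 0.4 -3 0 0" --pt "0 0 0 0 0"

```text
time_s: 6.3
position: [0.512, -0.3554, 0.3293]
eef_rot: [-0.0, 0.002, 1.0, -0.001]
ft_force: [-0.4, 0.4, -0.2]
width: 0.0853
finger_force: 0.0
```

```bash
python3 - <<'E'
from h import *
go(.4975,-.3515,90)
s=snap('wrist','w3.png'); P=cloud(s); hsv=cv2.cvtColor(s['image'],cv2.COLOR_RGB2HSV)
p,R,st=tool()
near=(np.hypot(P[...,0]-.4975,P[...,1]+.3515)<.05)&(P[...,2]<.03)&(hsv[...,1]<110)&(hsv[...,2]>100)
q=P[near]; print(len(q),np.median(q,0),q.mean(0),cv2.minAreaRect(np.ascontiguousarray(q[:,:2]*1000,np.float32)))
t=viewer.snapshot('top'); Pt=cloud(t); m=(np.hypot(Pt[...,0]-.557,Pt[...,1]-.316)<.03)&(Pt[...,2]>.012); print('relay left at start?',m.sum())
E
```

```text
pos [ 0.512  -0.3554  0.3293] yaw 89.7 shift cm [ 1.46  0.38 -0.  ] spin -0.3 t 6.3 w 0.08534151522225152
1198 [ 0.49911938 -0.35104112  0.00837744] [ 0.49885862 -0.35200149  0.00800395] ((501.51287841796875, -351.5028076171875), (38.80098342895508, 46.670963287353516), 38.38969039916992)
relay left at start? 0
```

View pics/w3.png

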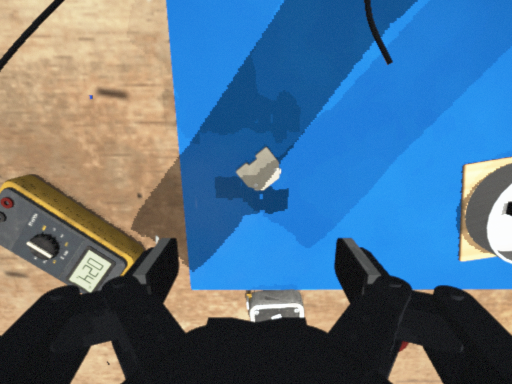

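The terminal is at (260,170), rotated; I'll enlarge it to see which sides are flat.

```bash
python3 - <<'E'
import cv2
i=cv2.imread('pics/w3.png')[130:210,210:310]; cv2.imwrite('pics/w3c.png',cv2.resize(i,None,fx=7,fy=7,interpolation=cv2.INTER_NEAREST))
E
```

```text
(no output)
```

View pics/w3c.png

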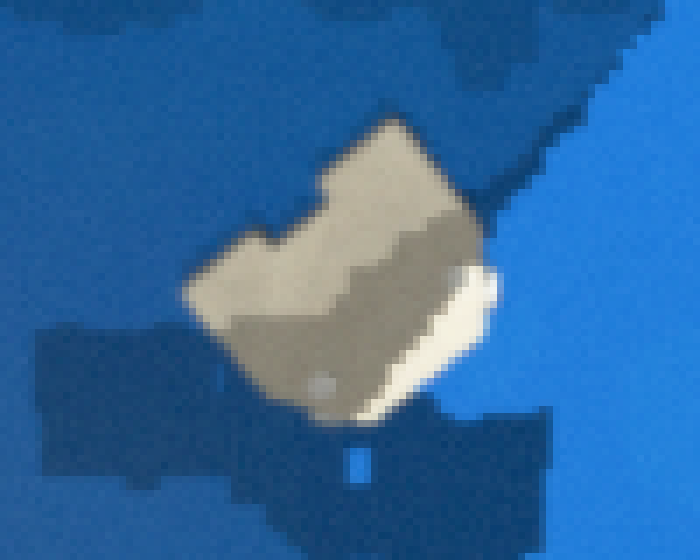

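The crop shows the notched side from (185,290) to (395,120) and the parallel flat side at (370,420)–(495,330). The grasp direction across these is about yaw 39°.

Emit:
play_rows --pt "0.3 1.0 0.4 0 0" --pt "0.3 0 0 0 8.5" --pt "0.3 0 0 2 8.5" --pt "0.3 0 0 2 8.5" --pt "0.3 0 0 2 8.5" --pt "0.3 0 0 2 8.5" --pt "0.3 0 0 2 8.2" --pt "0.3 0 0 0 0"

```text
time_s: 7.2
position: [0.5038, -0.344, 0.2264]
eef_rot: [-0.002, 0.427, 0.904, 0.0]
ft_force: [-0.8, -0.7, 0.1]
width: 0.0597
finger_force: 0.0
```

```bash
python3 - <<'E'
from h import *
go(.5012,-.3515,39,.173); print(r.sense()['joints'])
E
```

```text
pos [ 0.5038 -0.344   0.2264] yaw 39.4 shift cm [-0.43 -0.67  5.34] spin 0.4 t 7.2 w 0.059728350839804586
[ 0.05762788  0.51643037  0.59884653  1.71433542 -0.33320612  1.01908663
  1.46221895]
```

Emit:
play_rows --pt "0.3 -0.4 -0.7 1 0" --pt "0.3 0 0 2 0" --pt "0.35 0 0 1.5 0" --pt "0.35 0 0 0.8 0" --pt "0.35 0 0 0 0"

```text
time_s: 7.7
position: [0.5012, -0.3538, 0.1748]
eef_rot: [-0.001, 0.427, 0.904, 0.0]
ft_force: [-0.4, 0.3, 0.7]
width: 0.0553
finger_force: 0.0
```

```bash
python3 - <<'E'
from h import *
go(.5012,-.3515,39,.173)
E
```

```text
pos [ 0.5012 -0.3538  0.1748] yaw 39.5 shift cm [0.18 0.15 0.18] spin 0.5 t 7.7 w 0.055326137295790626
```

Emit:
play_rows --pt "0.4 0.2 0.1 0.2 0" --pt "0.8 0 0 0 0" --pt "0.8 0 0 0 0" --pt "0.8 0 0 0 0" --pt "0.8 0 0 0 0" --pt "0.8 0 0 0 0" --pt "0.8 0 0 -2 0" --pt "0.8 0 0 -2 0"

```text
time_s: 8.5
position: [0.5008, -0.3517, 0.2138]
eef_rot: [-0.001, 0.427, 0.904, -0.0]
ft_force: [0.3, -0.5, 0.1]
width: 0.0335
finger_force: 59.8
```

Emit:
play_rows --pt "0.8 0 0 -4 0" --pt "0.8 0 0 -5 0" --pt "0.8 0.5 0.4 -3.5 0" --pt "0.8 3.2 2.8 0 0" --pt "0.8 3.4 3.0 0 0" --pt "0.8 3.4 3.0 0 0" --pt "0.8 3.4 3.0 0 0" --pt "0.8 3.4 3.0 0 0"

```text
time_s: 9.3
position: [0.5082, -0.12, 0.3389]
eef_rot: [0.0, 0.427, 0.904, 0.0]
ft_force: [1.4, 1.0, -0.3]
width: 0.0336
finger_force: 59.8
```

Emit:
play_rows --pt "0.8 3.4 3.0 0 0" --pt "0.8 3.4 3.0 0 0" --pt "0.8 3.4 3.0 0 0" --pt "0.8 3.4 3.0 0 0" --pt "0.8 2.4 2.2 0 0" --pt "0.8 0.7 0.6 0 0" --pt "0.8 0 0 0 0" --pt "0.8 0 0 0 0"

```text
time_s: 10.1
position: [0.5169, 0.0999, 0.3387]
eef_rot: [0.0, 0.428, 0.904, -0.0]
ft_force: [0.6, 0.2, 0.1]
width: 0.0341
finger_force: 59.8
```

```bash
python3 - <<'E'
from h import *
go(.5154,.1018,39,.183)
snap('wrist','w4.png')
E
```

```text
pos [0.5169 0.0999 0.3387] yaw 39.4 shift cm [ 0.25  0.02 15.57] spin 0.4 t 10.1 w 0.034110295476790016
```

View pics/w4.png

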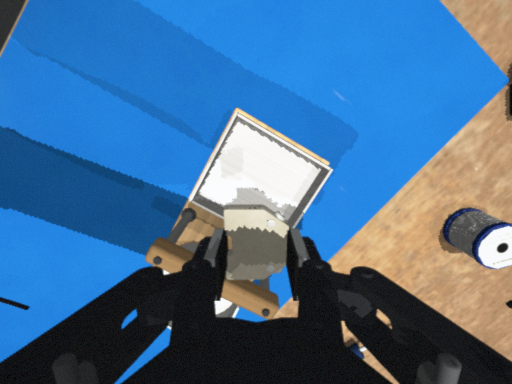

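The terminal is held between the fingers, above the square pocket at (265,165). I'll lower and release.

Emit:
play_rows --pt "0.8 0.3 0 4 0" --pt "0.8 0 0 4 0" --pt "0.8 0 0 4 0" --pt "0.8 0 0 2.5 0" --pt "0.8 0 0 0.8 0" --pt "0.8 0 0 0 0" --pt "0.42 0 0 0 0" --pt "0.42 0 0 0 0"

```text
time_s: 10.95
position: [0.5156, 0.1035, 0.1873]
eef_rot: [0.001, 0.427, 0.904, 0.001]
ft_force: [-0.2, 0.5, 0.1]
width: 0.0493
finger_force: 0.0
```

Emit:
play_rows --pt "0.42 0 0 0 0" --pt "0.42 0 0 0 0" --pt "0.42 0 0 -2 0" --pt "0.42 0 0 -4 0" --pt "0.42 0 0 -5 0" --pt "0.42 0 0 -5 0"

```text
time_s: 11.55
position: [0.5145, 0.1034, 0.3477]
eef_rot: [-0.0, 0.427, 0.904, -0.0]
ft_force: [1.8, 0.9, -0.2]
width: 0.0496
finger_force: 0.0
```

```bash
python3 - <<'E'
from h import *
s=np.load('pics/t1.png.npz'); P=cloud(s); z=P[193:258,235:275,2]; b=P[193:258,235:275][(z>.1)&(z<.118)]
rc=cv2.minAreaRect(np.ascontiguousarray(b[:,:2]*1000,np.float32)); print(rc)
go(.5287,.0215,99.4)
E
```

```text
((528.40380859375, 21.76129150390625), (124.26741790771484, 17.873868942260742), 9.515357971191406)
pos [0.5145 0.1034 0.3477] yaw 39.4 shift cm [-7.23 -4.1   0.  ] spin -60.0 t 11.55 w 0.04957220111827278
```

Emit:
play_rows --pt "0 -4 0 0 0" --pt "0 -4 0 -2 0" --pt "0 -2.5 -0.1 -2 -7.5" --pt "0 0 0 0 -8.5" --pt "0 0 0 0 -8.5" --pt "0 0 0 0 -8.5" --pt "0 0 0 0 -8.5" --pt "0 0 0 0 -8.5"

```text
time_s: 12.35
position: [0.5807, 0.0218, 0.386]
eef_rot: [0.0, 0.002, 1.0, 0.0]
ft_force: [0.5, -0.4, -0.4]
width: 0.0854
finger_force: 0.0
```

Emit:
play_rows --pt "0 0 0 0 -8.5" --pt "0 0 0 0 -1.5" --pt "0 0 0 0 0" --pt "0 0 0 0 0"

```text
time_s: 12.75
position: [0.5808, 0.0218, 0.3858]
eef_rot: [0.0, -0.081, 0.997, 0.0]
ft_force: [-0.1, -1.5, -0.5]
width: 0.0856
finger_force: 0.0
```

```bash
python3 - <<'E'
from h import *
go(.5284,.0217,99.5,.25)
s=snap('wrist','w5.png'); P=cloud(s)
b=P[(P[...,2]>.1)&(P[...,2]<.118)&(abs(P[...,1]-.02)<.05)&(abs(P[...,0]-.53)<.09)]
print(len(b),cv2.minAreaRect(np.ascontiguousarray(b[:,:2]*1000,np.float32)))
E
```

```text
pos [0.5808 0.0218 0.3858] yaw 99.2 shift cm [ 5.17  0.83 13.58] spin -0.3 t 12.75 w 0.08559296113174027
2691 ((531.0928955078125, 22.8966064453125), (124.25377655029297, 17.912534713745117), 9.851387977600098)
```

View pics/w5.png

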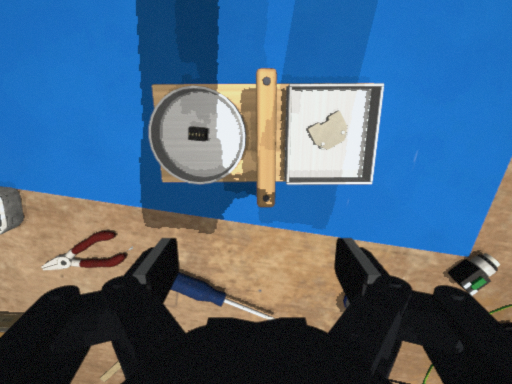

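Both parts lie in their pockets: the relay at (199,133) and the terminal at (328,130). The bar is centred at (266,137); I'll grasp it there.

Emit:
play_rows --pt "0.3 4.9 0.9 0 -0.5" --pt "0.3 0 0 2 0" --pt "0.3 0 0 4 0" --pt "0.3 0 0 4 0" --pt "0.3 0 0 2.5 0" --pt "0.3 0 0 0.6 0" --pt "0.3 0 0 0 0"

```text
time_s: 13.5
position: [0.531, 0.0227, 0.2545]
eef_rot: [-0.001, -0.086, 0.996, -0.0]
ft_force: [0.4, 0.2, 0.6]
width: 0.0598
finger_force: 0.0
```

```bash
python3 - <<'E'
from h import *
go(.531,.0229,99.8,.2547); print(r.sense()['ft_force'])
E
```

```text
pos [0.531  0.0227 0.2545] yaw 99.9 shift cm [-0.01  0.02 -0.02] spin 0.1 t 13.5 w 0.05982483274292085
[0.42812593 0.22326335 0.63640815]
```

Emit:
play_rows --pt "1 0 0 0 0" --pt "1 0 0 0 0" --pt "1 0 0 0 0" --pt "1 0 0 0 0" --pt "1 0 0 0 0" --pt "1 0 0 0 0" --pt "1 0 0 -0.2 0" --pt "1 0 0 -0.5 0"

```text
time_s: 14.3
position: [0.5305, 0.0227, 0.2612]
eef_rot: [-0.001, -0.087, 0.996, -0.0]
ft_force: [-0.6, 0.1, -5.3]
width: 0.0172
finger_force: 58.6
```

Emit:
play_rows --pt "1 0 0 -0.8 0" --pt "1 0 0 -1 0" --pt "1 0 0 -1 0" --pt "1 0 0 -1 0" --pt "1 0 0 -1 0" --pt "1 0 0 -1 0" --pt "1 0 0 -1 0" --pt "1 0 0 -1 0"

```text
time_s: 15.1
position: [0.531, 0.0227, 0.3406]
eef_rot: [0.0, -0.087, 0.996, 0.0]
ft_force: [0.4, 0.0, -5.4]
width: 0.017
finger_force: 58.6
```

Emit:
play_rows --pt "1 0 0 -1 0" --pt "1 0 0 -1 0" --pt "1 0 0 -1 0" --pt "1 0 0 -1 0" --pt "1 0 0 -0.8 0" --pt "1 0 0 -0.4 0" --pt "1 0 0 0 0" --pt "1 0 0 0 0"

```text
time_s: 15.9
position: [0.5309, 0.0227, 0.3914]
eef_rot: [-0.0, -0.087, 0.996, 0.0]
ft_force: [-0.0, -0.4, -5.7]
width: 0.0173
finger_force: 58.6
```

Emit:
play_rows --pt "1 0 0 0 0" --pt "1 0 0 0 0" --pt "1 0 0 0 0" --pt "1 0 0 0 0" --pt "1 0 0 0 0" --pt "1 0 0 0 0" --pt "1 0 0 0 0" --pt "1 0 0 0 0"

```text
time_s: 16.7
position: [0.531, 0.0227, 0.3917]
eef_rot: [-0.0, -0.087, 0.996, 0.0]
ft_force: [-0.7, 0.7, -5.2]
width: 0.0172
finger_force: 58.6
```

```bash
python3 - <<'E'
from h import *
go(.531,.0229,99.8); snap('wrist','w6.png'); s=snap('scene','s6.png')
P=cloud(s)[...,:]; p=P[(abs(P[...,0]-.53)<.12)&(abs(P[...,1]-.02)<.17)&(P[...,2]>.05)&(P[...,2]<.185)]
print(len(p),np.percentile(p[:,2],[.5,5,50,95]))
im=np.hstack([s['image'][120:280,150:310],np.load('pics/w6.png.npz')['image'][60:220,100:420]])
cv2.imwrite('pics/c6.png',cv2.resize(im[:,:,::-1],None,fx=1.6,fy=1.6))
E
```

```text
pos [0.531  0.0227 0.3917] yaw 99.9 shift cm [-0.01  0.02  0.  ] spin 0.1 t 16.7 w 0.01722817199917634
2104 [0.1379453  0.14090017 0.15551007 0.17332811]
```

View pics/c6.png

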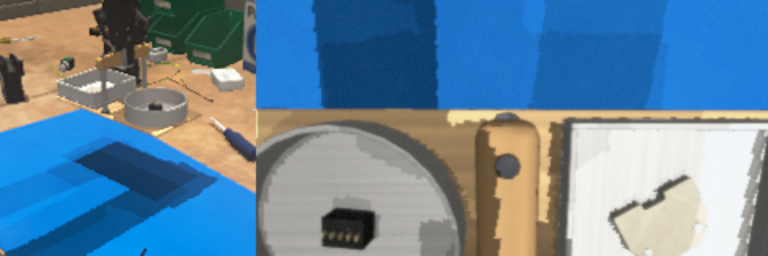

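The caddy is lifted about 13.7 cm and level. The relay and terminal are still in their pockets (crop (348,228) and (660,220)).

```bash
python3 -c "
from bench import r
print(r.finish_job())"
```

```text
the job is handed in; nothing more can be done
None
```

I put the relay in the round pocket and the terminal block in the square one, lifted the loaded caddy by its bar to about 13.7 cm, and handed the job in with the arm holding it level and steady; no verdict was returned.

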